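Seat the die plate of the badge press

TASK

On the badge press, push the round die plate around with a fingertip against its upright stud until the notch in its rim stands over the locating pin, then press down on its middle until it sits fully home over the pin, and come away. Only push and press the plate: do not lift it off the press, and leave everything else where it stands.

Things in the scene. Friction and masses are not known exactly. Their poses are not given: they have to be found in the camera images.
- press: grey steel badge press, fixed. Origin: on the table surface below the plate's turning axis; z up. Base 12 mm thick, own x -110..110, y -100..240 mm. Its column (28 mm thick) stands at own (-50, 200) mm; the ram arm on it (top 170 mm up) reaches away to y = 325 mm, its hand lever to y = 380 mm, 244 mm up
- sleeve (a joint): how far (m) the round brass sleeve (64 mm across) under the die plate is pressed down: 0 up, as at the start, 0.010 at its stop. It carries the plate and does not turn. It is held by friction: a downward push of about 5 N overcomes it, and it stays down when let go
- pin (a point): top centre of the fixed upright locating pin (10 mm thick, tapered tip), 61 mm from the plate's axis along the press's own +x, 38 mm above the table. It stands on a dark steel block that sticks out past the plate's rim (to 86 mm from the axis), so its bearing shows from above. While the plate is up, the tip is 2 mm below the plate's underside and the plate turns freely over it
- die_plate: loose round aluminium plate, 130 mm across, 10 mm thick, 0.27 to 0.43 kg. Origin: centre of its underside, on the axis; z up, +x through the notch. Its spigot (24 mm, 14 mm long) sits with 1.5 mm play in the sleeve; it turns either way, 1 to 2 N at the stud moves it, and stops where left. Underside 40 mm above the table at the start, 30 mm when home; pressed off the pin it is blocked after 2 mm
- notch (a point): centre of the one rectangular notch cut in the plate's rim, level with the underside, 61 mm from the axis. The notch is 18 mm wide and 12 mm deep, so it passes the pin when within about 3.5 degrees
- stud (a point): top centre of the plain steel stud standing up from the plate, 12 mm thick and 18 mm tall above the plate's top face, 50 mm from the axis, straight opposite the notch; to be pushed sideways by a fingertip
- middle (a point): top centre of the low dark round die seat in the plate's middle (58 mm across, 3 mm proud of the plate's top face), the place to press down on; 53 mm above the table at the start, 43 mm when the plate is fully home
- shells: stack of bright steel badge shells, 44 mm across, 20 mm tall, standing on the press base; a bystander. Origin: centre of its underside
- backs: small stack of white plastic badge backs, 32 mm across, 14 mm tall, standing on the press base; a bystander. Origin: centre of its underside
- tape: paper tape ring lying flat, 90 mm across, 24 mm tall; a bystander. Origin: centre of its underside
- ink_tall: upright ink bottle, 50 mm across, 140 mm tall; a bystander. Origin: centre of its underside
- ink_short: upright ink jar, 60 mm across, 90 mm tall; a bystander. Origin: centre of its underside
- driver: screwdriver lying on the table beyond the press, red handle; a bystander. Origin: a point within it, at its underside
- tub: small open white bowl, 80 mm across, 50 mm tall; a bystander. Origin: centre of its underside
Not all that is in view belongs to the job. Of the things like the die_plate, leave any that is green or purple; of the rest the larger one is meant.

How it is judged:
By the outcome, as a careful person would: the job done as asked, in the order asked, and still so for the second after the job is handed in, with the robot touching nothing.
It also fails if it takes over 51 s, if anything falls off the work surface, if the arm or the gripper's body presses on something with over 40 N, if the wrist force passes 120 N, or if a joint passes its speed limit or range.

ROBOT

A 6-joint arm with a two-finger parallel gripper is mounted at the origin on the work surface. World frame = base frame: x ahead of the robot, y to its left, z up, the work surface at z = 0. Lengths are in m, angles in rad, forces in N, time in s.
With the tool pointing down it reaches from about 0.35 to 0.975 m from the base axis. Payload 4.9 kg.
Tool frame: the origin (TCP) lies midway between the tips of the shut fingers; the grasp point (between the pads) lies 19 mm behind it; z points along the fingers, y is the line along which they close (so a half turn about z gives the same grasp; the last joint's range is limited). The gripper opens to 85 mm and grips with 20 to 120 N. Pads are 22 mm wide; open, the fingers measure 114 mm over their backs; the gripper's body (76 mm by 85 mm) begins 54 mm behind the grasp point. The pads swing forward as they close: fully open they stand 13 mm farther back than shut.
Start: joints at [-1.265, 0.053, 1.613, -0, 1.476, -0.119], TCP at [0.258, -0.569, 0.231] pointing down, gripper open.
Joint ranges: [-3.01, 3.01], [-1.01, 2.22], [0.06, 2.58], [-1.02, 4.17], [0.09, 2.62], [-3.14, 3.14]. Speed limits (rad/s): [2.57, 2.57, 3.14, 3.14, 3.14, 3.14].

INTERFACE

Orientations are given as a unit quaternion [w, x, y, z].
In Python, from plant import state, grab_frame, camera_info, job_done, spot_in, masks_of, pinpoint gives the robot as it stands.
- The arm moves only by the shell command python3 -m handwheel 'ROWS' [OPENING]. ROWS is JSON, a list that holds one entry, the list of rows, each a list of 6 numbers: the shift along the world's x, y, z in m, then the turn, a rotation vector about the world's x, y, z in degrees. In form: [[[tx, ty, tz, ax, ay, az], ...]]. A call has 1 to 20 rows; each row shifts and turns the commanded pose from where the row before left it; what a row does not reach is not made up. A row lasts 1/12 s, in which the tool goes at most 41.7 mm and 7.16 degrees, less where a joint would pass 70% of its speed; a pose out of reach is approached as far as the arm can. A call is refused whole if a number of a shift passes 0.0417 or a number of a turn 7.16, either way. A call with a gripper value outside its range is refused whole. OPENING is the opening, from 0 (shut) to 1 (fully open), set as the call begins (- or left out, the last holds). The fingers move at their own pace and stop on an object; the grip force is fixed at half the most. Time passes only in rows, so rows that do not move let the fingers close. It gives the time, the measured TCP pose, the force, the opening and the grip force at its end, in the units of the state.
- state(): the state, without advancing time (a new reading comes with each control period).
- grab_frame(name): name is "scene" or "top" or "wrist"; returns (picture, depth): 384x512x3 uint8, blue, green, red; 384x512 float32, m along the optical axis (not along the pixel's ray), 0 where there is no reading.
- camera_info(name): a dict with "fx", "fy", "cx", "cy" (pixels), "T" (4x4, takes a point from camera to world coordinates). Camera axes: x right, y up, looking along -z (the intrinsics and any distortion apply to the point x, -y, -z); pixel columns grow to the right and rows downward; lengths in m; the calibration is good to about 2 mm. A picture is of the moment at which its call begins: read the wrist's pose just before it. camera_info takes no time and is no camera call; for the wrist camera it gives the pose at the moment of the call.
- job_done(): hands the job in; it is judged then, once.
Trained networks look in the newest picture that a camera, given by its name, has taken for a name from the list of things; names that differ only in an ending like _2 or _b are one class to them, and where a whole thing is asked for, a point or a joint stands for the part that bears it (a point fixed in the world has none). Each returns a list of dicts, best first, with "conf" (0 to 1); they miss things now and then, are a little off and sometimes report something else, mostly with a low value. They report only what shows in the picture. A call takes as long as a camera call. They do not tell look-alikes from the thing itself.
- spot_in(camera, thing): "box" ([left, top, width, height] in pixels, round what is visible of it).
- masks_of(camera, thing): "region" (384x512 bool, what is visible of it) and "box" ([left, top, width, height] in pixels, round what is visible of it).
- pinpoint(camera, thing): "position" ([column, row] in pixels: a listed point, or the origin of a listed thing).
The state is a dict: "time": time; "joint_pos": joint angles; "joint_vel": joint speeds; "joint_efforts": joint torques, N m; "tool_pos": TCP position; "tool_rot": TCP orientation; "contact_force": force on the tool from outside, world axes, zero at the start; "ft_torque": the same for the moment, N m; "gripper_width": opening from 0.0 (shut) to 1.0 (fully open); "grasp_force": force on a finger pad.
Only numpy, scipy, OpenCV 4.12 (cv2) and the standard library are available. Lean on these libraries where they do the work, as an engineer would, in place of code of your own. Each camera call takes 0.05 s, during which the arm holds its last target. There are 200 camera calls.

## Working session

There is one attempt and no reset: what is moved stays moved. The work goes in short steps, Python scripts to look and compute and a shell command to move; the robot and the scene stay as the last step left them, time stands still between calls to the robot, and variables do not carry over. Pictures are saved under pics/ and viewed, at most 10 in all, crops included, and the job is handed in when it is done.

```bash
mkdir -p pics; ls; cat > h.py <<'E'
import numpy as np, cv2
from plant import *
def world(cam,u,v,depth=None,z=None,info=None):
    c=info or camera_info(cam);T=np.array(c["T"])
    d=np.array([(u-c["cx"])/c["fx"],-(v-c["cy"])/c["fy"],-1.0])
    if depth is not None: return (T@np.r_[d*depth,1])[:3]
    r=T[:3,:3]@d;o=T[:3,3];return o+r*(z-o[2])/r[2]
def proj(cam,p):
    c=camera_info(cam);q=np.linalg.inv(np.array(c["T"]))@np.r_[p,1]
    return c["cx"]+c["fx"]*q[0]/-q[2], c["cy"]-c["fy"]*q[1]/-q[2]
E
python3 - <<'E'
from h import *
np.set_printoptions(precision=3,suppress=True)
print({k:v for k,v in camera_info("top").items()})
for cam in("top","scene"):
    im,d=grab_frame(cam);cv2.imwrite(f"pics/{cam}0.png",im);np.save(f"{cam}d.npy",d)
    for t,z in(("die_plate",.04),("notch",.04),("stud",.068),("middle",.053),("pin",.038),("press",0)):
        for r in pinpoint(cam,t)[:3]: 
            u,v=r["position"];print(cam,t,round(r["conf"],2),np.round([u,v]),world(cam,u,v,z=z))
print(state()["time"])
E
```

```text
pics
{'fx': 497.3054632159366, 'fy': 497.3054632159366, 'cx': 257.03379552100694, 'cy': 195.11025459085596, 'T': array([[ 0.026,  0.988, -0.152,  0.317],
       [-1.   ,  0.027,  0.001,  0.014],
       [ 0.005,  0.152,  0.988,  1.28 ],
       [ 0.   ,  0.   ,  0.   ,  1.   ]])}
top die_plate 0.96 [210. 269.] [0.321 0.124 0.04 ]
top die_plate 0.87 [306. 190.] [ 0.526 -0.11   0.04 ]
top die_plate 0.8 [344. 291.] [ 0.276 -0.207  0.04 ]
top notch 0.96 [288. 167.] [ 0.582 -0.065  0.04 ]
top notch 0.82 [402. 318.] [ 0.216 -0.347  0.04 ]
top notch 0.75 [326. 290.] [ 0.278 -0.161  0.04 ]
top stud 0.86 [321. 205.] [ 0.483 -0.145  0.068]
top stud 0.86 [412. 266.] [ 0.341 -0.365  0.068]
top stud 0.85 [196. 266.] [0.326 0.155 0.068]
top middle 0.97 [407. 288.] [ 0.287 -0.358  0.053]
top middle 0.95 [344. 289.] [ 0.281 -0.204  0.053]
top middle 0.73 [306. 187.] [ 0.53  -0.109  0.053]
top pin 0.92 [307. 166.] [ 0.588 -0.112  0.038]
top press 0.47 [250. 169.] [0.584 0.035 0.   ]
scene die_plate 0.84 [207. 196.] [ 0.535 -0.111  0.04 ]
scene die_plate 0.65 [159. 115.] [ 0.306 -0.344  0.04 ]
scene die_plate 0.62 [319. 158.] [0.335 0.145 0.04 ]
scene notch 0.91 [216. 215.] [ 0.583 -0.07   0.04 ]
scene notch 0.86 [224. 125.] [ 0.291 -0.146  0.04 ]
scene notch 0.69 [167. 102.] [ 0.249 -0.345  0.04 ]
scene stud 0.92 [149. 124.] [ 0.366 -0.343  0.068]
scene stud 0.69 [191. 120.] [ 0.322 -0.232  0.068]
scene stud 0.63 [328. 161.] [0.359 0.173 0.068]
scene middle 0.86 [312. 155.] [0.34  0.125 0.053]
scene middle 0.79 [207. 189.] [ 0.522 -0.113  0.053]
scene middle 0.76 [203. 123.] [ 0.31  -0.203  0.053]
scene pin 0.93 [197. 215.] [ 0.594 -0.117  0.038]
scene press 0.68 [208. 199.] [ 0.52  -0.118  0.   ]
scene press 0.5 [254. 232.] [0.582 0.032 0.   ]
0.7
```

View pics/top0.png

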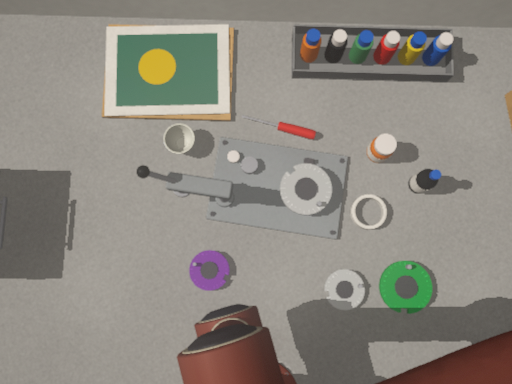

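View pics/scene0.png

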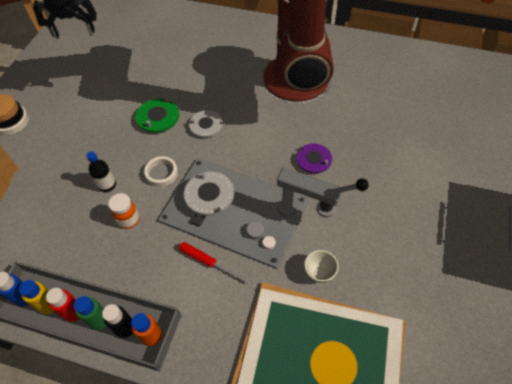

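Silver plates: the large one on the press at (306,190) and a small one at (344,290). The green one at (407,288) and the purple one at (210,270) are excluded by colour. The large silver one sits on the press over the dark pin block, so it is the one meant. I'll confirm it in a crop and measure the angles.

```bash
python3 - <<'E'
from h import *
np.set_printoptions(precision=4,suppress=True)
im=cv2.imread("pics/top0.png");d=np.load("topd.npy")
cv2.imwrite("pics/crop1.png",cv2.resize(im[130:245,245:355],None,fx=5,fy=5,interpolation=cv2.INTER_CUBIC))
grab_frame("top")
for t in("die_plate","press"):
    for r in masks_of("top",t)[:4]:
        m=r["region"]; 
        vs,us=np.nonzero(m); 
        P=np.array([world("top",u,v,depth=d[v,u]) for u,v in zip(us,vs) if d[v,u]>0])
        print(t,round(r["conf"],2),r["box"],m.sum(),"z med",np.median(P[:,2]))
        if t=="die_plate":
            Q=P[abs(P[:,2]-np.median(P[:,2]))<.006]
            (c,rad)=cv2.minEnclosingCircle(Q[:,:2].astype(np.float32));print("  circ",c,rad)
            (cc,sz,a)=cv2.fitEllipse(cv2.convexHull(Q[:,:2].astype(np.float32)*1000));print("  ell",cc,sz)
            H=P[P[:,2]>np.median(P[:,2])+.009];print("  high",len(H),H.mean(0) if len(H) else "")
        else:
            Q=P[abs(P[:,2]-.012)<.006];print("  rect",cv2.minAreaRect(Q[:,:2].astype(np.float32)))
E
```

```text
die_plate 0.94 [187.9, 250.9, 40.9, 40.8] 1234 z med 0.01836946150941432
  circ (0.3177141547203064, 0.12780457735061646) 0.05022740736603737
  ell (317.5681457519531, 127.5489273071289) (98.19474029541016, 99.25662231445312)
  high 10 [0.3345 0.1592 0.0312]
die_plate 0.78 [326.2, 270.9, 37.4, 38.4] 1247 z med 0.0186112500618818
  circ (0.2788745164871216, -0.21220745146274567) 0.05019236356019974
  ell (278.5544738769531, -212.6758575439453) (97.46214294433594, 99.205322265625)
  high 10 [ 0.2889 -0.2493  0.0326]Traceback (most recent call last):
  File "<stdin>", line 10, in <module>
  File "h.py", line 4, in world
    c=info or camera_info(cam);T=np.array(c["T"])
              ~~~~~~~~~~~^^^^^
ValueError: time passes only in moves, steps and waits
```

View pics/crop1.png

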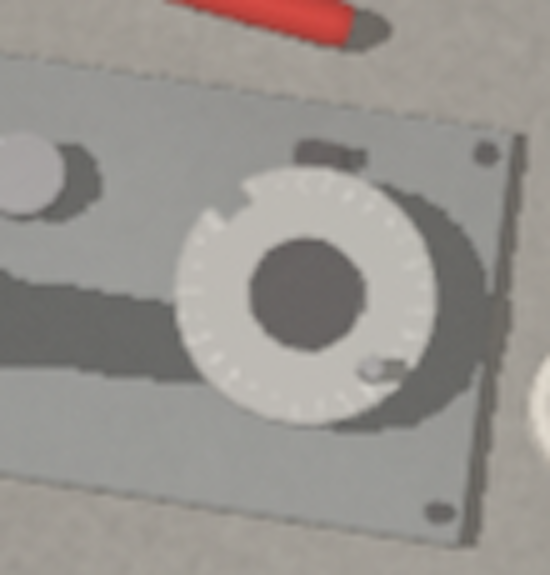

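The crop shows the large silver plate with its notch at crop (233,205), its stud at (372,370) and the dark pin block at (330,153). That confirms it as the die plate on the press. Next are the numbers.

```bash
python3 - <<'E'
from h import *
np.set_printoptions(precision=4,suppress=True)
c=camera_info("top");d=np.load("topd.npy")
W=lambda x,y,z:world("top",x/5+245-.4,y/5+130-.4,z=z,info=c)
C=W(307,293,.053);N=W(233,205,.05);S=W(372,370,.068);C2=W(306,296,.05)
vs,us=np.mgrid[150:225,265:345]
P=np.array([world("top",u,v,depth=d[v,u],info=c) for u,v in zip(us.ravel(),vs.ravel())])
pl=P[(abs(P[:,2]-.051)<.005)]
h=cv2.convexHull((pl[:,:2]*1000).astype(np.float32));print("plate",cv2.fitEllipse(h),np.median(pl[:,2]))
hi=P[P[:,2]>.060];print("stud depth",len(hi),hi.mean(0),hi.max(0),hi.min(0))
bl=P[(P[:,0]>.59)&(P[:,2]>.017)&(P[:,2]<.042)];print("block",len(bl),bl.mean(0),np.median(bl,0))
print("C",C,C2,"N",N,"S",S)
a=lambda p:np.degrees(np.arctan2(*(p-C)[1::-1]))
print("notch",a(N),"stud+180",a(S)+180,"block",a(W(330,153,.025)))
vs,us=np.mgrid[125:250:1,200:360:1]
P=np.array([world("top",u,v,depth=d[v,u],info=c) for u,v in zip(us.ravel(),vs.ravel())])
Q=P[abs(P[:,2]-.012)<.004]
m=np.zeros((500,500),np.uint8)
ij=((Q[:,:2]-[.3,-.35])*1000/1).astype(int);ij=ij[((ij>=0)&(ij<500)).all(1)];m[ij[:,0],ij[:,1]]=1
m=cv2.morphologyEx(m,cv2.MORPH_CLOSE,np.ones((7,7)));m=cv2.morphologyEx(m,cv2.MORPH_OPEN,np.ones((9,9)))
n,l,s,ce=cv2.connectedComponentsWithStats(m);k=1+s[1:,4].argmax()
r=cv2.minAreaRect(np.argwhere(l==k).astype(np.float32));print("base",r,cv2.boxPoints(r)+[300,-350])
tall=P[(P[:,2]>.055)];print("tall extents near plate",[p for p in tall[::40]])
E
```

```text
plate ((525.9049682617188, -109.35009765625), (128.9353485107422, 130.17828369140625), 39.150543212890625) 0.050844760521300936
stud depth 44 [ 0.3996 -0.0588  0.7008] [0.5382 0.0139 1.28  ] [ 0.3175 -0.1454  0.0606]
block 87 [ 0.6073 -0.1133  0.022 ] [ 0.6054 -0.1165  0.0224]
C [ 0.5268 -0.1091  0.053 ] [ 0.5258 -0.1089  0.05  ] N [ 0.5713 -0.0715  0.05  ] S [ 0.4867 -0.14    0.068 ]
notch 40.15383968946949 stud+180 37.636377923087565 block -10.013137143960021
base ((234.38421630859375, 309.18914794921875), (339.8221740722656, 220.12890625), 82.66139221191406) [[ 403.5181 -195.2713]
 [ 621.8438 -223.389 ]
 [ 665.2503  113.6495]
 [ 446.9246  141.7673]]
tall extents near plate [array([0.3175, 0.0139, 1.28  ]), array([0.3175, 0.0139, 1.28  ]), array([0.5221, 0.1207, 0.1697]), array([ 0.5471, -0.111 ,  0.0561]), array([0.5148, 0.1386, 0.1691]), array([0.5123, 0.1315, 0.1715]), array([0.5106, 0.1294, 0.1683]), array([0.5072, 0.1355, 0.174 ]), array([0.5057, 0.1337, 0.1693]), array([0.5037, 0.1315, 0.1679]), array([0.5016, 0.1269, 0.1676]), array([0.4991, 0.1221, 0.1695]), array([0.4969, 0.1197, 0.1692]), array([0.4948, 0.1198, 0.1679]), array([0.4922, 0.1149, 0.1708]), array([0.4903, 0.1081, 0.1694]), array([0.4882, 0.099 , 0.1698]), array([0.486 , 0.0875, 0.1714]), array([ 0.5068, -0.1238,  0.0575]), array([0.4909, 0.1035, 0.0725]), array([ 0.4862, -0.1356,  0.0635]), array([0.3175, 0.0139, 1.28  ])]
```

```bash
python3 - <<'E'
from h import *
from scipy.spatial.transform import Rotation as R
s=state();q=s["tool_rot"];M=R.from_quat([q[1],q[2],q[3],q[0]]).as_matrix()
print(s["time"],s["tool_pos"],np.round(M,3))
ax=np.degrees(np.arctan2(M[1,0],M[0,0]));ay=np.degrees(np.arctan2(M[1,1],M[0,1]));print("x bearing",ax,"y bearing",ay)
C=np.array([.526,-.1095]);e=lambda a:np.array([np.cos(np.radians(a)),np.sin(np.radians(a))])
for a0 in(38.5,):
    S0=C-.05*e(a0);S1=C-.05*e(-7.3);t=(S1-S0);L=np.linalg.norm(t);t/=L
    print("stud",S0,S1,"dir",t,np.degrees(np.arctan2(t[1],t[0])),L)
    print("start tcp (contact 17..20.5 +15)",S0-t*.0355,"end",S1-t*.0205,S1-t*.017)
E
```

```text
0.8 [ 0.25757526 -0.56945554  0.2313365 ] [[ 0.911  0.412  0.   ]
 [ 0.412 -0.911 -0.   ]
 [-0.     0.    -1.   ]]
x bearing 24.33839134655373 y bearing -65.66160859035084
stud [ 0.48686959 -0.14062573] [ 0.47640528 -0.10314677] dir [-0.26891982  0.96316257] 105.60000000000007 0.03891239501402064
start tcp (contact 17..20.5 +15) [ 0.49641625 -0.174818  ] end [ 0.48191813 -0.1228916 ] [ 0.48097691 -0.11952053]
```

```bash
python3 -m handwheel '[[[0.017,0.0282,0,0,0,-0.62],[0.017,0.0282,0,0,0,-0.62],[0.017,0.0282,0,0,0,-0.62],[0.017,0.0282,0,0,0,-0.62],[0.017,0.0282,0,0,0,-0.62],[0.017,0.0282,0,0,0,-0.62],[0.017,0.0282,0,0,0,-0.62],[0.017,0.0282,0,0,0,-0.62],[0.017,0.0282,-0.018,0,0,-0.62],[0.017,0.0282,-0.018,0,0,-0.62],[0.017,0.0282,-0.018,0,0,-0.62],[0.017,0.0282,-0.018,0,0,-0.62],[0.017,0.0282,-0.018,0,0,-0.62],[0.017,0.0282,-0.018,0,0,-0.62],[0,0,0,0,0,0],[0,0,0,0,0,0],[0,0,0,0,0,0]]]' 0
python3 - <<'E'
from h import *
np.set_printoptions(precision=4,suppress=True)
s=state();print(s["time"],s["tool_pos"],s["gripper_width"])
im,d=grab_frame("wrist");cv2.imwrite("pics/w1.png",im);c=camera_info("wrist")
for t,z in(("notch",.05),("stud",.068),("middle",.053),("pin",.038)):
    for r in pinpoint("wrist",t)[:2]: u,v=r["position"];print(t,r["conf"],u,v,world("wrist",u,v,z=z,info=c))
E
```

```text
time: 2.22
tool_pos: [0.4958, -0.1749, 0.1237]
tool_rot: [0.0, 0.991, 0.137, 0.0]
contact_force: [-0.0, 0.0, 0.0]
gripper_width: -0.001
grasp_force: 0.0
2.2167 [ 0.4958 -0.1749  0.1237] -0.0011227021573756747
notch 0.88 127.1 40.5 [ 0.5707 -0.0739  0.05  ]
notch 0.28 206.7 37.0 [ 0.5853 -0.1188  0.05  ]
stud 0.95 200.8 207.6 [ 0.4868 -0.1407  0.068 ]
stud 0.48 174.5 132.6 [ 0.5284 -0.1153  0.068 ]
middle 0.59 165.9 129.9 [ 0.5257 -0.1068  0.053 ]
pin 0.83 206.0 36.3 [ 0.5866 -0.1163  0.038 ]
```

View pics/w1.png

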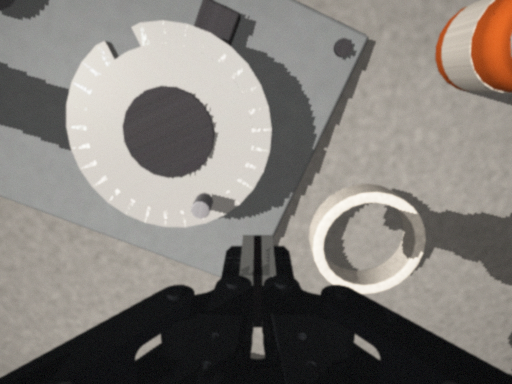

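The wrist view shows the shut fingertips at (258,255), the stud at (202,206), the notch at (125,45) and the pin block at (215,20), all consistent with the top camera. Next I lower beside the stud and push along the chord.

```bash
python3 -m handwheel '[[[0,0,-0.021,0,0,0],[0,0,-0.021,0,0,0],[0,0,-0.0215,0,0,0],[0,0,0,0,0,0]]]'
python3 -m handwheel '[[[-0.0006,0.0021,0,0,0,0],[-0.0006,0.0021,0,0,0,0],[-0.0006,0.0021,0,0,0,0],[-0.0006,0.0021,0,0,0,0],[-0.0006,0.0021,0,0,0,0],[-0.0006,0.0021,0,0,0,0],[-0.0006,0.0021,0,0,0,0],[-0.0006,0.0021,0,0,0,0],[-0.0006,0.0021,0,0,0,0],[-0.0006,0.0021,0,0,0,0],[-0.0006,0.0021,0,0,0,0],[-0.0006,0.0021,0,0,0,0],[-0.0006,0.0021,0,0,0,0],[-0.0006,0.0021,0,0,0,0],[-0.0006,0.0021,0,0,0,0],[-0.0006,0.0021,0,0,0,0],[-0.0006,0.0021,0,0,0,0],[-0.0006,0.0021,0,0,0,0],[-0.0006,0.0021,0,0,0,0],[0,0,0,0,0,0]]]'
cat > look.py <<'E'
import sys
from h import *
np.set_printoptions(precision=4,suppress=True)
s=state();print(s["time"],s["tool_pos"],s["contact_force"])
C=np.array([.526,-.1095])
for cam in sys.argv[2:]:
    im,d=grab_frame(cam);cv2.imwrite(f"pics/{sys.argv[1]}_{cam}.png",im);c=camera_info(cam)
    for t,z in(("notch",.05),("stud",.068),("middle",.053),("pin",.038)):
        for r in pinpoint(cam,t)[:2]:
            u,v=r["position"];p=world(cam,u,v,z=z,info=c);q=p[:2]-C
            if np.hypot(*q)<.08: print(cam,t,round(r["conf"],2),round(u),round(v),p,"bearing",round(np.degrees(np.arctan2(q[1],q[0])),1),"r",round(np.hypot(*q),4))
E
python3 look.py a wrist top
```

```text
time: 2.8
tool_pos: [0.4924, -0.1738, 0.0557]
tool_rot: [-0.002, 0.991, 0.136, -0.003]
contact_force: [-0.4, 0.7, -0.2]
gripper_width: 0.0
grasp_force: 0.0
time: 4.47
tool_pos: [0.4841, -0.1341, 0.0597]
tool_rot: [-0.0, 0.991, 0.136, 0.0]
contact_force: [-1.0, -0.3, 0.5]
gripper_width: 0.002
grasp_force: 0.3
4.4667 [ 0.4841 -0.1341  0.0597] [-1.0126 -0.329   0.4837]
wrist stud 0.59 216 267 [ 0.4754 -0.1166  0.068 ] bearing -172.0 r 0.0511
wrist middle 0.68 222 149 [ 0.5247 -0.1057  0.053 ] bearing 108.4 r 0.004
wrist pin 0.97 280 17 [ 0.5857 -0.1152  0.038 ] bearing -5.4 r 0.06
top notch 0.87 301 165 [ 0.5872 -0.0955  0.05  ] bearing 12.9 r 0.0627
top middle 0.91 304 187 [ 0.5287 -0.1045  0.053 ] bearing 61.4 r 0.0056
top pin 0.57 304 165 [ 0.5892 -0.1038  0.038 ] bearing 5.2 r 0.0635
```

```bash
python3 -m handwheel '[[[-0.0004,0.0014,0,0,0,0],[-0.0004,0.0014,0,0,0,0],[-0.0004,0.0014,0,0,0,0],[-0.0004,0.0014,0,0,0,0],[-0.0004,0.0014,0,0,0,0],[-0.0004,0.0014,0,0,0,0],[-0.0004,0.0014,0,0,0,0],[-0.0004,0.0014,0,0,0,0],[0,0,0,0,0,0]]]'
python3 look.py b wrist top
```

```text
time: 5.72
tool_pos: [0.481, -0.1232, 0.0598]
tool_rot: [-0.0, 0.991, 0.136, 0.0]
contact_force: [0.5, -0.5, 0.3]
gripper_width: 0.003
grasp_force: 0.2
5.7167 [ 0.481  -0.1232  0.0598] [ 0.5094 -0.4618  0.3391]
wrist stud 0.74 219 264 [ 0.4737 -0.107   0.068 ] bearing 177.2 r 0.0524
wrist middle 0.92 249 151 [ 0.5242 -0.1064  0.053 ] bearing 120.9 r 0.0036
wrist pin 0.58 304 19 [ 0.5848 -0.115   0.038 ] bearing -5.4 r 0.0591
top stud 0.65 304 210 [ 0.4698 -0.1025  0.068 ] bearing 172.9 r 0.0566
top middle 0.77 307 191 [ 0.5195 -0.1107  0.053 ] bearing -169.9 r 0.0066
top pin 0.6 306 166 [ 0.5876 -0.1112  0.038 ] bearing -1.6 r 0.0616
```

View pics/b_wrist.png

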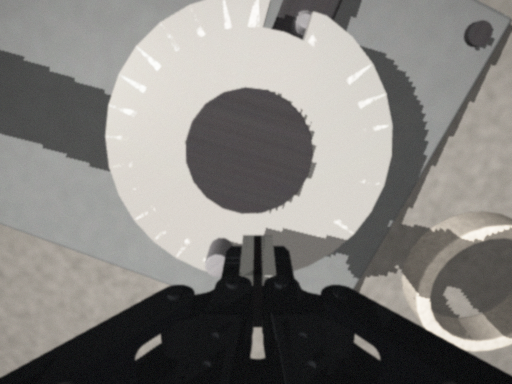

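The wrist view shows the notch spanning about (269..309, 25), with the pin showing at (303,20) near its right edge, so a few degrees more are needed. I'll measure that.

```bash
cat > m.py <<'E'
import sys
from h import *
np.set_printoptions(precision=4,suppress=True)
im=cv2.imread(sys.argv[1]);c=camera_info("wrist")
# plate disc seen by the seat and rim: centre from dark seat mask
g=im.max(2);white=(im.min(2)>150).astype(np.uint8)
n,l,s,_=cv2.connectedComponentsWithStats(white);k=1+s[1:,4].argmax()
vs,us=np.nonzero(l==k);P=np.array([world("wrist",u,v,z=.05,info=c)[:2] for u,v in zip(us,vs)])
C=np.array([.526,-.1095])
for _ in range(3):
    q=P-C;r=np.hypot(*q.T);b=np.degrees(np.arctan2(q[:,1],q[:,0]))
    sel=(abs(r-.065)<.003)
    hull=cv2.convexHull((P*1000).astype(np.float32))
    e=cv2.fitEllipse(hull)
    break
print("ellipse",e)
for rr in(.056,.058,.060,.062):
    s2=(abs(r-rr)<.0012)&(abs(b)<40);h=np.histogram(b[s2],bins=np.arange(-25,26,1))[0];print(rr,np.arange(-25,25)[h<1])
x0,y0,x1,y1=200,0,380,90
cv2.imwrite("pics/"+sys.argv[2],cv2.resize(im[y0:y1,x0:x1],None,fx=4,fy=4,interpolation=cv2.INTER_CUBIC))
E
python3 m.py pics/b_wrist.png crop2.png
```

```text
ellipse ((498.3138427734375, -80.38015747070312), (154.13523864746094, 203.25106811523438), 44.07466506958008)
0.056 [-1  0  1  2  3  4  5  6  7  8  9]
0.058 [-2 -1  0  1  2  3  4  5  6  7  8  9]
0.06 [-6 -5 -4 -3 -2 -1  0  1  2  3  4  5  6  7  8  9]
0.062 [-9 -8 -7 -6 -5 -4 -3 -2 -1  0  1  2  3  4  5  6  7  8  9 10 11 12 13 14
 15 16 17 18 19 20 21 22 23 24]
```

View pics/crop2.png

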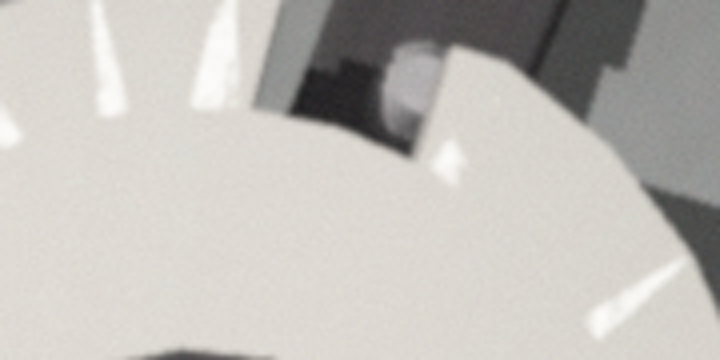

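```bash
python3 - <<'E'
from h import *
np.set_printoptions(precision=4,suppress=True)
c=camera_info("wrist");C=np.array([.526,-.1095])
def W(x,y,z):
    p=world("wrist",200+x/4-.4,y/4-.4,z=z,info=c)[:2];q=p-C;return p,np.hypot(*q),np.degrees(np.arctan2(q[1],q[0]))
for n,a in dict(Linner=(252,106,.05),Louter=(282,0,.05),Rinner=(414,157,.05),Router=(450,45,.05),pin=(412,90,.037),Lb=(290,115,.04)).items(): print(n,W(*a))
for n,p in dict(seat=(249,151,.053)).items(): print(world("wrist",*p[:2],z=p[2],info=c))
im=cv2.imread("pics/b_wrist.png");d=(im.max(2)<90).astype(np.uint8);d[225:]=0
n,l,s,ce=cv2.connectedComponentsWithStats(d)
for k in range(1,n):
    if s[k,4]>5000:
        h=cv2.convexHull(np.argwhere(l==k)[:,::-1].astype(np.float32));e=cv2.fitEllipse(h);print(e,world("wrist",*e[0],z=.053,info=c))
E
```

```text
Linner (array([ 0.5752, -0.0986]), np.float64(0.050334637121281285), np.float64(12.450229673262546))
Louter (array([ 0.5853, -0.0989]), np.float64(0.06025809163551509), np.float64(10.148866092929168))
Rinner (array([ 0.5751, -0.1162]), np.float64(0.04952015443382684), np.float64(-7.7585771847200835))
Router (array([ 0.586 , -0.1165]), np.float64(0.060424398155964565), np.float64(-6.620788126828465))
pin (array([ 0.5835, -0.115 ]), np.float64(0.05772355234655333), np.float64(-5.456777810274276))
Lb (array([ 0.5769, -0.1026]), np.float64(0.0513632372875623), np.float64(7.675044504477463))
[ 0.5241 -0.1069  0.053 ]
((370.4544982910156, 137.77169799804688), (111.14691162109375, 178.98394775390625), 173.8723907470703) [ 0.5443 -0.1571  0.053 ]
((45.14910125732422, 108.05044555664062), (82.38538360595703, 242.47337341308594), 113.12252807617188) [ 0.5183 -0.0172  0.053 ]
((249.17918395996094, 150.3169403076172), (123.3855972290039, 125.21580505371094), 99.6991195678711) [ 0.5244 -0.1069  0.053 ]
```

Plate angle is about -1° and the pin bearing about -7.5°, so I push roughly 5.5 mm more.

```bash
python3 -m handwheel '[[[-0.0003,0.0011,0,0,0,0],[-0.0003,0.0011,0,0,0,0],[-0.0003,0.0011,0,0,0,0],[-0.0003,0.0011,0,0,0,0],[-0.0002,0.0009,0,0,0,0],[0,0,0,0,0,0],[0,0,0,0,0,0]]]'
python3 look.py c wrist
python3 - <<'E'
import cv2
im=cv2.imread("pics/c_wrist.png");cv2.imwrite("pics/crop3.png",cv2.resize(im[0:90,200:380],None,fx=4,fy=4,interpolation=cv2.INTER_CUBIC))
E
```

```text
time: 6.8
tool_pos: [0.4797, -0.1182, 0.0599]
tool_rot: [0.0, 0.991, 0.136, 0.0]
contact_force: [1.0, -1.3, 1.1]
gripper_width: -0.005
grasp_force: 0.3
6.8 [ 0.4797 -0.1182  0.0599] [ 1.0461 -1.3463  1.1074]
wrist stud 0.66 218 262 [ 0.4733 -0.1009  0.068 ] bearing 170.7 r 0.0534
wrist middle 0.8 263 153 [ 0.5236 -0.1079  0.053 ] bearing 146.1 r 0.0029
wrist pin 0.88 317 18 [ 0.5854 -0.1153  0.038 ] bearing -5.6 r 0.0597
```

View pics/crop3.png

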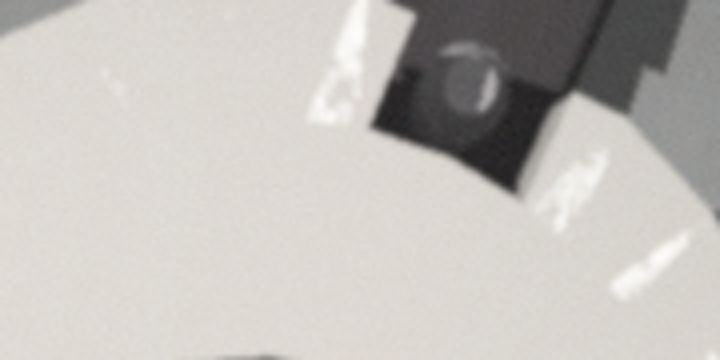

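```bash
python3 - <<'E'
from h import *
np.set_printoptions(precision=4,suppress=True)
c=camera_info("wrist")
W=lambda x,y,z:world("wrist",200+x/4-.4,y/4-.4,z=z,info=c)[:2]
L1,L2,R1,R2=W(372,127,.05),W(415,15,.05),W(530,196,.05),W(575,95,.05);p=W(470,84,.038)
print(L1,L2,R1,R2,p)
B=lambda v:np.degrees(np.arctan2(v[1],v[0]))
print("edge dirs",B(L2-L1),B(R2-R1),"width",np.linalg.norm(L1-R1))
im=cv2.imread("pics/c_wrist.png");d=(im.max(2)<90).astype(np.uint8);d[225:]=0
n,l,s,ce=cv2.connectedComponentsWithStats(d)
k=l[150,262];h=cv2.convexHull(np.argwhere(l==k)[:,::-1].astype(np.float32));e=cv2.fitEllipse(h);C=world("wrist",*e[0],z=.053,info=c)[:2];print(e,C)
print("notch",B((L1+R1)/2-C),"pin",B(p-C),np.linalg.norm(p-C))
u=(L2-L1)/np.linalg.norm(L2-L1);n=np.array([-u[1],u[0]]);print("pin lateral from notch mid",(p-(L1+R1)/2)@n)
E
```

```text
[ 0.5753 -0.1058] [ 0.5864 -0.1069] [ 0.5735 -0.1238] [ 0.5838 -0.125 ] [ 0.5843 -0.1156]
edge dirs -5.5424937241793915 -6.819897022760315 width 0.018024176215706806
((262.0490417480469, 151.8271026611328), (122.686279296875, 124.97950744628906), 86.30518341064453) [ 0.5239 -0.1073]
notch -8.419718844951221 pin -7.812791113144615 0.06091095973994549
pin lateral from notch mid 0.00014703491336116848
```

The pin sits 0.15 mm from the notch middle and the bearing is within 0.6°. I back off, lift and move over the middle.

```bash
python3 -m handwheel '[[[0.0013,-0.0048,0,0,0,0],[0.0014,-0.0048,0,0,0,0],[0,0,0.02,0,0,0],[0,0,0.02,0,0,0],[0,0,0,0,0,0],[0.015,0.0065,0,0,0,0],[0.0155,0.0065,0,0,0,0],[0.0155,0.0065,0,0,0,0],[0,0,0,0,0,0],[0,0,-0.01,0,0,0],[0,0,-0.01,0,0,0],[0,0,-0.01,0,0,0],[0,0,-0.006,0,0,0],[0,0,0,0,0,0],[0,0,0,0,0,0]]]'
python3 look.py d wrist
```

```text
time: 8.3
tool_pos: [0.5273, -0.1083, 0.0627]
tool_rot: [-0.0, 0.991, 0.136, -0.001]
contact_force: [-0.6, -0.4, -0.9]
gripper_width: -0.003
grasp_force: 0.0
8.3 [ 0.5273 -0.1083  0.0627] [-0.6383 -0.4426 -0.8606]
wrist middle 0.66 254 245 [ 0.5252 -0.1069  0.053 ] bearing 107.8 r 0.0027
wrist pin 0.92 304 126 [ 0.5869 -0.1152  0.038 ] bearing -5.4 r 0.0612
```

```bash
python3 look.py d2 top scene
```

```text
8.55 [ 0.5288 -0.1085  0.0645] [ 0.5848 -0.5713  0.1689]
scene notch 0.6 199 210 [ 0.584  -0.1142  0.05  ] bearing -4.6 r 0.0582
scene middle 0.98 208 189 [ 0.521  -0.1126  0.053 ] bearing -148.6 r 0.0059
scene pin 0.66 199 214 [ 0.5911 -0.1127  0.038 ] bearing -2.8 r 0.0652
```

```bash
python3 -m handwheel '[[[-0.0015,0,-0.002,0,0,0],[-0.0015,0,-0.002,0,0,0],[0,0,-0.002,0,0,0],[0,0,-0.002,0,0,0],[0,0,-0.0015,0,0,0],[0,0,-0.0015,0,0,0],[0,0,-0.001,0,0,0],[0,0,-0.001,0,0,0],[0,0,-0.001,0,0,0],[0,0,-0.001,0,0,0],[0,0,-0.001,0,0,0],[0,0,0,0,0,0],[0,0,0,0,0,0]]]'
```

```text
time: 10.13
tool_pos: [0.5252, -0.1083, 0.0481]
tool_rot: [-0.0, 0.991, 0.136, -0.0]
contact_force: [-3.2, 1.3, 5.2]
gripper_width: -0.002
grasp_force: 2.4
```

Down 5 mm at about 5 N, past the 2 mm blocking depth, so the notch is over the pin. I continue to the stop.

```bash
python3 -m handwheel '[[[0,0,-0.001,0,0,0],[0,0,-0.001,0,0,0],[0,0,-0.001,0,0,0],[0,0,-0.001,0,0,0],[0,0,-0.001,0,0,0],[0,0,-0.0005,0,0,0],[0,0,-0.0005,0,0,0],[0,0,0,0,0,0],[0,0,0,0,0,0]]]'
```

```text
time: 10.88
tool_pos: [0.5253, -0.1083, 0.043]
tool_rot: [-0.0, 0.991, 0.136, -0.0]
contact_force: [-5.7, 2.1, 10.3]
gripper_width: -0.002
grasp_force: 5.3
```

```bash
python3 -m handwheel '[[[0,0,-0.0005,0,0,0],[0,0,-0.0005,0,0,0],[0,0,-0.0005,0,0,0],[0,0,0,0,0,0],[0,0,0,0,0,0]]]'
```

```text
time: 11.3
tool_pos: [0.5254, -0.1084, 0.0429]
tool_rot: [-0.0, 0.991, 0.136, -0.001]
contact_force: [-9.9, 3.1, 19.2]
gripper_width: 0.0
grasp_force: 9.6
```

The plate no longer sinks while the force doubles, so it is at the stop. I come away and check.

```bash
python3 -m handwheel '[[[0,0,0.002,0,0,0],[0,0,0.004,0,0,0],[0,0,0.01,0,0,0],[0,0,0.02,0,0,0],[0,0,0.03,0,0,0],[0,0,0.03,0,0,0],[-0.02,-0.03,0.03,0,0,0],[-0.02,-0.03,0.02,0,0,0],[-0.02,-0.03,0,0,0,0],[0,0,0,0,0,0],[0,0,0,0,0,0],[0,0,0,0,0,0]]]'
python3 look.py e wrist top
python3 - <<'E'
from h import *
np.set_printoptions(precision=4,suppress=True)
im,d=grab_frame("wrist");c=camera_info("wrist");cv2.imwrite("pics/e2.png",im)
for q in((.5255,-.1085),(.54,-.11),(.5,-.13),(.525,-.065),(.525,-.155),(.57,-.09),(.48,-.115)):
    z=.043
    cc=np.linalg.inv(np.array(c["T"]))@np.r_[q,z,1];u=c["cx"]+c["fx"]*cc[0]/-cc[2];v=c["cy"]-c["fy"]*cc[1]/-cc[2]
    if 0<=u<512 and 0<=v<384: print(q,world("wrist",u,v,depth=d[int(v),int(u)],info=c))
E
```

```text
time: 12.3
tool_pos: [0.4675, -0.1948, 0.1828]
tool_rot: [-0.0, 0.991, 0.136, 0.0]
contact_force: [-0.5, -0.6, -0.1]
gripper_width: 0.001
grasp_force: 0.0
12.3 [ 0.4675 -0.1948  0.1828] [-0.4967 -0.6453 -0.1303]
wrist notch 0.69 199 8 [ 0.5789 -0.1181  0.05  ] bearing -9.2 r 0.0536
wrist middle 0.88 172 78 [ 0.5255 -0.1089  0.053 ] bearing 132.6 r 0.0008
wrist pin 0.81 200 0 [ 0.5863 -0.1151  0.038 ] bearing -5.3 r 0.0606
top notch 0.82 307 166 [ 0.5842 -0.1107  0.05  ] bearing -1.2 r 0.0582
top stud 0.81 301 208 [ 0.4736 -0.0968  0.068 ] bearing 166.4 r 0.0539
top pin 0.97 308 163 [ 0.5942 -0.1149  0.038 ] bearing -4.6 r 0.0684
(0.5255, -0.1085) [ 0.5255 -0.1085  0.0428]
(0.54, -0.11) [ 0.54   -0.1099  0.0426]
(0.5, -0.13) [ 0.4995 -0.1295  0.0397]
(0.525, -0.065) [ 0.5248 -0.0636  0.0394]
(0.525, -0.155) [ 0.5248 -0.1548  0.0396]
(0.57, -0.09) [ 0.5703 -0.0892  0.0403]
(0.48, -0.115) [ 0.4795 -0.1145  0.0408]
```

View pics/e2.png

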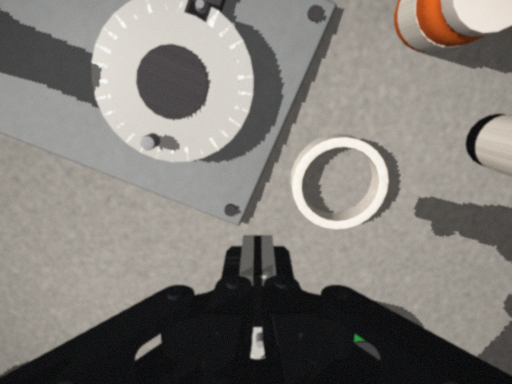

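The view shows the pin standing in the notch at (203,5). The seat top measures 0.0428 m and the rim 0.040 m all round, so the plate is level and home. The robot is clear of everything.

```bash
python3 -c "
from plant import *
print(job_done())"
```

```text
the job is handed in; nothing more can be done
None
```

The die plate was turned until its notch stood over the pin, then pressed fully home (seat top measured at 43 mm), and the arm came away clear; I handed the job in after about 12 s of the 51 s allowed.

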